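# Hang the blue rinsing basket on the drip stand

## Robot

A 7-joint arm with a two-finger parallel gripper is mounted at the origin on a cart in front of the work surface, level with it; the furniture and walls round the work are solid. World frame = base frame: x ahead of the robot, y to its left, z up, the work surface at z = 0. Lengths are in m, angles in rad, forces in N, time in s.
With the tool pointing down it reaches from about 0.35 to 0.9 m from the base axis. Payload 8.1 kg.
Tool frame: the origin (TCP) lies at the very end of the fingers, on their centre line; the grasp point (between the pads) lies 19 mm behind it (env.pinch_z is the distance from the TCP to the grasp point, in m); z points along the fingers, y is the direction in which the jaws open and shut (so a half turn about z gives the same grasp; the last joint's range is limited). The gripper opens to 92 mm and grips with 3 to 60 N. Pads are 19 mm wide; open, the fingers measure 130 mm over their backs; the gripper's body (75 mm by 190 mm) begins 47 mm behind the grasp point.
Start: joints at [1.004, 0.434, 0.025, 1.573, -0.012, 1.134, -0.075], TCP at [0.28, -0.559, 0.227] pointing down, gripper open.
Joint ranges: [-2.62, 2.62], [-0.44, 2.09], [-1.27, 1.32], [0.08, 2.57], [-1.32, 4.46], [0.12, 2], [-2.74, 2.74]. Speed limits (rad/s): [2.22, 2.22, 3.01, 3.01, 3.14, 3.14, 3.14].

## Interface

Orientations are given as a unit quaternion [x, y, z, w].
In Python, from cell import telemetry, optics, finish_job, env gives the robot as it stands.
- The arm moves only by the tool step_arm, never from a script. Its argument "increments" is text: rows parted by semicolons, each of 5 numbers parted by spaces: the shift along the world's x, y, z in m, then the turn about the world's z in rad, then the opening in per cent of the stroke, from 0 (shut) to 100 (fully open). A call has 1 to 5 rows; each row shifts and turns the commanded pose from where the row before left it; what a row does not reach is not made up. A row lasts 1/12 s, in which the tool goes at most 41.7 mm and 7.16 degrees, less where a joint would pass 70% of its speed; a pose out of reach is approached as far as the arm can. A call is refused whole if a number of a shift passes 0.0417 or a number of a turn 0.125, either way. A call with a gripper value outside its range is refused whole. The fingers move at their own pace and stop on an object; "squeeze" is the grip in N (left out, the last holds). Time passes only in rows, so rows that do not move let the fingers close. It gives the time, the measured TCP pose, the force and the opening at its end, in the units of the state.
- telemetry.read_state(): the state, without advancing time (a new reading comes with each control period).
- optics.grab_frame(name): name is "scene" or "side" or "wrist"; returns (picture, depth): 420x560x3 uint8, red, green, blue; 420x560 float32, m along the optical axis (not along the pixel's ray), 0 where there is no reading.
- optics.camera_info(name): a dict with "camera_matrix" (3x3 intrinsics, pixels), "dist" ([k1, k2, p1, p2, k3] as OpenCV has them; the pictures are not rectified), "xyz" and "rotation" of the camera in the world; the wrist camera has in their place "tool_from_camera" (4x4, takes a point from camera to tool coordinates, whose origin is the TCP and whose axes are the flange's). Camera axes: x right, y up, looking along -z (the intrinsics and any distortion apply to the point x, -y, -z); pixel columns grow to the right and rows downward; lengths in m; the calibration is good to about 2 mm. A picture is of the moment at which its call begins: read the wrist's pose just before it. camera_info takes no time and is no camera call.
- finish_job(): hands the job in, once; it reports no verdict.
The state is a dict: "time": time; "q": joint angles; "dq": joint speeds; "joint_efforts": joint torques, N m; "eef_pos": TCP position; "tcp_rot": TCP orientation; "ft_force": force on the tool from outside, world axes, zero at the start; "torque": the same for the moment, N m; "width": finger opening in m.
Only numpy, scipy, OpenCV 4.12 (cv2) and the standard library are available. Lean on these libraries where they do the work, as an engineer would, in place of code of your own. Each camera call takes 0.05 s, during which the arm holds its last target. There are 200 camera calls.

## Task

Hang the rinsing basket with the blue grip on the hook of the drip stand, by its arched wire handle, so that it hangs there freely, upright and at rest. Leave the basket with the yellow grip standing where it is.

Things in the scene. Friction and masses are not known exactly. Their poses are not given: they have to be found in the camera images.
- basket_blue: Rinsing basket to hang, loose, about 0.16 kg: round open aluminium pot (72 mm across, 55 high), a rigid arched wire handle over it and, on top of the arch, an upright round blue grip, 26 mm thick, from z = 125 to 175 mm (full thickness 131 to 169). Origin at the centre of the underside, z up; the arch lies in its y-z plane, so the window under it is open along x. Same after half a turn about z.
- basket_blue_eye (a point): Underside of the blue basket's arch at its middle (where it hangs): on the axis, 116 mm above the basket's origin, axes as the basket's. The wire is 8 mm thick. Window below this point: 61 mm high down to the pot's rim, 62 mm wide; from 22 mm below this point upward the arch slopes in to its middle.
- hook_seat (a point): Point on top of the drip stand's hook. Stand fixed; 10 mm steel rod on a 124 mm round grey foot. The hook rod is level, its top 195 mm above the table. Frame: z up, the free end toward -x. From this point: level part from 53 mm toward +x to 25 mm toward -x; upturned end 32 to 44 mm toward -x, rising 16 mm above this point (the highest part); post axis 75 mm toward +x, no higher than the rod.
- basket_yellow: The other rinsing basket, same shape and size but with a yellow grip, loose; not to be moved. Origin at the centre of its underside, z up.
Not all that is in view belongs to the job. Leave any green look-alike of the part that bears hook_seat alone.

How it is judged:
At the end, for the whole second after the job is handed in: The blue basket hangs on the hook: the underside of its arch lies on the level part of the hook rod (30 mm toward the tip to 55 mm toward the post from the hook seat, within 22 mm sideways and 12 mm in height), the basket is upright within 20 degrees and at rest (below 0.03 m/s and 0.4 rad/s) (x of basket_blue_eye in the frame of hook_seat between -0.03 and 0.055 m and y of basket_blue_eye in the frame of hook_seat between -0.022 and 0.022 m and z of basket_blue_eye in the frame of hook_seat between -0.012 and 0.012 m and angle between basket_blue's own z axis and vertical below 0.35 rad and linear speed of basket_blue below 0.03 m/s and angular speed of basket_blue below 0.4 rad/s); the robot touches nothing.
It fails at once if the yellow basket was moved by more than 25 mm (distance of basket_yellow from where it was at the start of the episode above 0.025 m).
It also fails if it takes over 40 s, if anything falls off the work surface, if the arm or the gripper's body presses on something with over 40 N, if the wrist force passes 120 N, or if a joint passes its speed limit or range.

## Working session

There is one attempt and no reset: what is moved stays moved. The work goes in short steps, Python scripts to look and compute and a tool call to move; the robot and the scene stay as the last step left them, time stands still between calls to the robot, and variables do not carry over. Pictures are saved under pics/ and viewed, about 8 in all and at most 12, crops included, and the job is handed in when it is done.

Besides the shell and the picture viewer there is one more tool, called after "Request:" as name(argument=value, ...) on one line, values as JSON. step_arm: Moves the arm, as the interface text tells. Its arguments: {"type":"object","properties":{"increments":{"type":"string"},"squeeze":{"type":"number"}},"required":["increments"]}

```bash
mkdir -p pics; cat > h.py <<'E'
import numpy as np, cv2
from cell import telemetry, optics, finish_job, env
from scipy.spatial.transform import Rotation as R
def grab(name):
    st=telemetry.read_state(); ci=optics.camera_info(name); im,d=optics.grab_frame(name)
    if name=="wrist":
        T=np.eye(4);T[:3,:3]=R.from_quat(st["tcp_rot"]).as_matrix();T[:3,3]=st["eef_pos"]
        T=T@np.array(ci["tool_from_camera"])
    else:
        r=np.array(ci["rotation"]); r=r if r.shape==(3,3) else R.from_quat(r).as_matrix()
        T=np.eye(4);T[:3,:3]=r;T[:3,3]=ci["xyz"]
    v,u=np.mgrid[:d.shape[0],:d.shape[1]]
    p=cv2.undistortPoints(np.stack([u,v],-1).reshape(-1,1,2).astype(np.float64),np.array(ci["camera_matrix"],float),np.array(ci["dist"],float)).reshape(*d.shape,2)
    P=np.stack([p[...,0]*d,-p[...,1]*d,-d],-1)@T[:3,:3].T+T[:3,3]
    P[d<=0]=np.nan
    return im,P
E
python3 - <<'E'
from h import *
ims=[]
for n in("scene","side"):
    im,P=grab(n); np.savez(f"{n}.npz",im=im,P=P); cv2.imwrite(f"pics/{n}0.png",im[...,::-1])
print(optics.camera_info("side"),telemetry.read_state())
E
```

```text
{'camera_matrix': array([[490.68940927,   0.        , 276.102079  ],
       [  0.        , 490.68940927, 207.55904272],
       [  0.        ,   0.        ,   1.        ]]), 'dist': array([0.045522, 0.      , 0.      , 0.      , 0.      ]), 'xyz': array([ 0.3761545 , -1.08874329,  0.9038434 ]), 'rotation': array([ 0.47882252, -0.03190862, -0.04731832,  0.87605469])} {'time': 0.1, 'q': array([ 1.0043599 ,  0.43515392,  0.02498561,  1.57401053, -0.01158535,
        1.13403268, -0.07513473]), 'dq': array([ 4.09578869e-04, -1.30213533e-03, -1.19677238e-06, -1.04872168e-03,
        4.61283268e-04,  1.47610870e-03,  2.35824308e-04]), 'joint_efforts': array([ 3.72321170e-03, -6.69136262e+01,  9.87792425e-01, -3.15143538e+01,
       -6.05920935e-02,  3.73748050e-02,  6.24513723e-05]), 'eef_pos': array([ 0.2793427 , -0.55856985,  0.22602152]), 'tcp_rot': array([ 9.73239547e-01,  2.29791758e-01, -2.40117779e-04, -6.89245723e-04]), 'ft_force': array([ 0.4149282 , -0.03981981, -0.81717262]), 'torque': array([ 0.03729062,  0.00375219, -0.06426153]), 'width': 0.09210677527365829}
```

View pics/scene0.png

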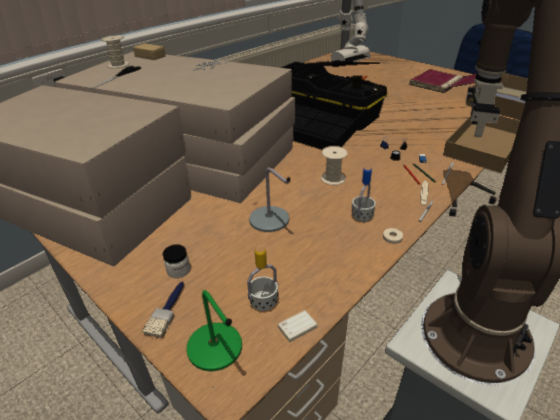

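View pics/side0.png

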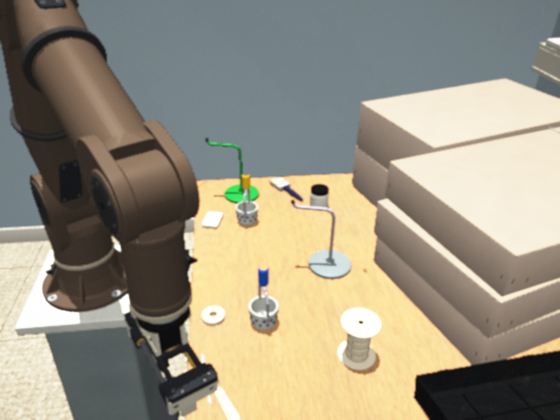

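The scene view has the blue grip at (367,176), its pot at (363,208), the grey stand's foot at (269,218) and its hook end at (288,180). In the side view the blue grip is at (264,276), and the grey hook runs from (293,204) to (332,212). Next I'll measure these.

```bash
python3 - <<'E'
from h import *
for n,bb,gg in(("scene",(340,160,385,225),(240,160,300,235)),("side",(240,260,285,335),(285,195,360,280))):
    z=np.load(n+".npz");im=z["im"].astype(int);P=z["P"]
    def sub(b): return im[b[1]:b[3],b[0]:b[2]],P[b[1]:b[3],b[0]:b[2]]
    c,p=sub(bb)
    m=(c[...,2]>c[...,0]+60)&(p[...,2]>.1)&(p[...,2]<.2); q=p[m];print(n,"blue",len(q),np.median(q,0),q.min(0),q.max(0))
    m=(p[...,2]>.065)&(p[...,2]<.122);q=p[m];print("arch",len(q));print(q[:: max(1,len(q)//14)].round(3))
    m=(p[...,2]>.035)&(p[...,2]<.053);q=p[m];print("pot rim",q.min(0),q.max(0),np.median(q,0))
    c,p=sub(gg)
    m=(p[...,2]>.17)&(p[...,2]<.23)&(abs(p[...,0]-.6)<.4);q=p[m];print("hook",len(q));q=q[np.argsort(q[:,1])];print(q[::max(1,len(q)//20)].round(3))
    m=(p[...,2]>.04)&(p[...,2]<.16);q=p[m];print("post",len(q),np.median(q,0))
    m=(p[...,2]>.006)&(p[...,2]<.02);q=p[m];print("foot",q.min(0),q.max(0),(np.nanpercentile(q,2,0)+np.nanpercentile(q,98,0))/2)
    y=P[250:310,245:285] if n=="scene" else P[170:225,235:262]
    q=y[(y[...,2]>.125)&(y[...,2]<.18)];print("yellow",np.median(q,0))
E
```

```text
scene blue 60 [ 0.44874559 -0.19765198  0.15708086] [ 0.44310146 -0.20813227  0.13488344] [ 0.45968106 -0.19184666  0.17386242]
arch 85
[[ 0.636 -0.334  0.083]
 [ 0.634 -0.333  0.072]
 [ 0.455 -0.199  0.121]
 [ 0.455 -0.193  0.121]
 [ 0.452 -0.189  0.121]
 [ 0.45  -0.192  0.116]
 [ 0.451 -0.188  0.114]
 [ 0.448 -0.185  0.114]
 [ 0.45  -0.183  0.111]
 [ 0.449 -0.182  0.107]
 [ 0.448 -0.18   0.106]
 [ 0.46  -0.239  0.067]
 [ 0.449 -0.174  0.09 ]
 [ 0.447 -0.172  0.082]
 [ 0.448 -0.17   0.068]]
pot rim [ 0.42142899 -0.34505539  0.03518459] [ 0.63706007 -0.16867031  0.05294179] [ 0.45273678 -0.20652673  0.04442947]
hook 120
[[ 0.659 -0.011  0.175]
 [ 0.641 -0.005  0.195]
 [ 0.663 -0.002  0.184]
 [ 0.654 -0.001  0.185]
 [ 0.64   0.     0.194]
 [ 0.615  0.003  0.195]
 [ 0.633  0.004  0.198]
 [ 0.62   0.006  0.195]
 [ 0.614  0.008  0.198]
 [ 0.616  0.009  0.191]
 [ 0.611  0.011  0.194]
 [ 0.572  0.014  0.195]
 [ 0.596  0.015  0.195]
 [ 0.583  0.017  0.195]
 [ 0.582  0.018  0.193]
 [ 0.555  0.02   0.195]
 [ 0.572  0.021  0.192]
 [ 0.571  0.023  0.19 ]
 [ 0.552  0.024  0.205]
 [ 0.553  0.026 
[... 873 characters left out ...]
61 -0.015  0.174]
 [ 0.658 -0.011  0.182]
 [ 0.659 -0.009  0.171]
 [ 0.661 -0.008  0.186]
 [ 0.647 -0.006  0.192]
 [ 0.646 -0.004  0.184]
 [ 0.618 -0.002  0.194]
 [ 0.627 -0.001  0.19 ]
 [ 0.602  0.     0.191]
 [ 0.611  0.002  0.192]
 [ 0.589  0.003  0.193]
 [ 0.62   0.006  0.186]
 [ 0.576  0.007  0.194]
 [ 0.579  0.008  0.19 ]
 [ 0.579  0.01   0.196]
 [ 0.582  0.012  0.194]
 [ 0.574  0.014  0.197]
 [ 0.556  0.016  0.2  ]
 [ 0.559  0.018  0.195]
 [ 0.55   0.019  0.207]
 [ 0.554  0.023  0.205]]
post 200 [ 0.66597901 -0.00902796  0.06706822]
foot [ 0.59756212 -0.07175209  0.00602094] [0.74499215 0.37772158 0.01995959] [0.6642061  0.14256561 0.01294145]
yellow [0.44145114 0.23530365 0.15233827]
```

The blue basket measures about (0.453, -0.209) with yaw about +0.18. The stand's post is at about (0.664, -0.010) and the hook tip at about (0.554, 0.021), giving a hook yaw of about -0.28 and a seat at about (0.592, 0.010). The tip-to-post distance of 113 mm and the rod height of 195 mm both match the given sizes. I'll move above the basket and look again.

Request:
step_arm(increments="0.012 0.024 0.005 -0.05 100;0.017 0.034 0.005 -0.05 100;0.017 0.034 0 -0.05 100;0.017 0.034 0 -0.05 100;0.017 0.034 0 -0.05 100", squeeze=20)

```text
time: 0.52
eef_pos: [0.3599, -0.3972, 0.2365]
tcp_rot: [0.994, 0.105, -0.0, -0.0]
ft_force: [1.4, -0.2, 0.0]
width: 0.092
```

Request:
step_arm(increments="0.017 0.034 0 -0.034 100;0.017 0.034 0 0 100;0.017 0.034 0 0 100;0.017 0.034 0 0 100;0 0 0 0 100")

```text
time: 0.93
eef_pos: [0.4312, -0.255, 0.2367]
tcp_rot: [0.995, 0.095, 0.001, -0.002]
ft_force: [0.2, 1.1, 1.6]
width: 0.0918
```

```bash
python3 - <<'E'
from h import *
im,P=grab("wrist"); np.savez("w.npz",im=im,P=P); cv2.imwrite("pics/w1.png",im[...,::-1])
c=im.astype(int);m=(c[...,2]>c[...,0]+60)&(P[...,2]>.1)&(P[...,2]<.2);q=P[m]
print("grip",len(q),np.median(q,0),np.percentile(q,2,0),np.percentile(q,98,0))
t=q[q[:,2]>.17]; print("top",len(t),t.mean(0) if len(t) else 0)
near=np.hypot(P[...,0]-.453,P[...,1]+.209)<.06
q=P[near&(P[...,2]>.048)&(P[...,2]<.06)];print("rim",len(q),np.percentile(q,1,0),np.percentile(q,99,0))
q=P[near&(P[...,2]>.075)&(P[...,2]<.112)];print("arch",len(q));
if len(q)>2: u,s,v=np.linalg.svd(q[:,:2]-q[:,:2].mean(0),full_matrices=False);print(v[0],q.mean(0),s)
print(telemetry.read_state()["eef_pos"])
E
```

```text
return _methods._mean(a, axis=axis, dtype=dtype,
  ret = um.true_divide(
Traceback (most recent call last):
IndexError: index -1 is out of bounds for axis 0 with size 0
```

View pics/w1.png

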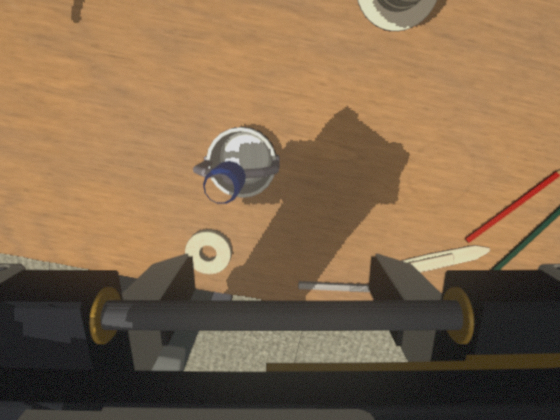

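The wrist view has the blue grip in shadow at about (222,183), the pot rim centred at about (242,162), and arch feet at (202,168) and (278,165). The colour threshold failed on the shaded grip, so I'll use geometry instead.

```bash
python3 - <<'E'
from h import *
P=np.load("w.npz")["P"];print(P[183,222],P[162,242],P[90,240])
near=np.hypot(P[...,0]-.453,P[...,1]+.209)<.06
f=lambda a,b:P[near&(P[...,2]>a)&(P[...,2]<b)]
for n,a,b in(("top",.17,.18),("grip",.13,.17),("rim",.048,.06),("arch",.07,.115)):
    q=f(a,b);print(n,len(q))
    if len(q)>3:
        u,s,v=np.linalg.svd(q[:,:2]-q[:,:2].mean(0),full_matrices=False)
        print(q.mean(0).round(4),q.min(0).round(4),q.max(0).round(4),v[0],cv2.fitEllipse(q[:,:2].astype(np.float32)*1000) if n!="arch" else "")
E
```

```text
[ 0.42778056 -0.19012439  0.04348618] [ 0.4478434  -0.20405044  0.00447446] [ 0.52592617 -0.18873075 -0.0016738 ]
top 259
[ 0.4572 -0.2093  0.1722] [ 0.4424 -0.2196  0.17  ] [ 0.4659 -0.1956  0.1752] [-0.53849422 -0.8426292 ] ((453.8887939453125, -207.47543334960938), (21.907445907592773, 22.045516967773438), 109.447509765625)
grip 442
[ 0.462  -0.2123  0.1556] [ 0.4434 -0.2204  0.1302] [ 0.4669 -0.1953  0.17  ] [-0.46012163 -0.88785589] ((454.3116455078125, -207.78152465820312), (24.300289154052734, 24.83580207824707), 147.80984497070312)
rim 831
[ 0.4551 -0.2068  0.0535] [ 0.4185 -0.2469  0.0481] [ 0.4894 -0.169   0.0597] [-0.94723595 -0.32053714] ((454.19549560546875, -208.12261962890625), (66.85130310058594, 68.71576690673828), 9.277290344238281)
arch 394
[ 0.4559 -0.2113  0.1029] [ 0.4448 -0.2456  0.0707] [ 0.4644 -0.1694  0.115 ] [ 0.17416367 -0.98471672]
```

Centre is (0.454, -0.208) from three fits (top, grip and rim), with yaw 0.175. Now align, descend and grip.

Request:
step_arm(increments="0.0115 0.0235 0 0 100;0.0115 0.0235 0 -0.015 100;0 0 -0.03 0 100;0 0 0 0 100")

```text
time: 1.32
eef_pos: [0.4487, -0.2149, 0.2032]
tcp_rot: [0.997, 0.083, -0.002, -0.001]
ft_force: [-1.3, 0.2, -1.1]
width: 0.0917
```

Request:
step_arm(increments="0 0 0 0 100;0 0 0 0 100")

```text
time: 1.48
eef_pos: [0.45, -0.2174, 0.2072]
tcp_rot: [0.997, 0.081, -0.0, 0.0]
ft_force: [0.1, -1.0, 0.1]
width: 0.0919
```

Still short by (4, 9) mm, so correct that and descend.

Request:
step_arm(increments="0.004 0.0095 0 0 100;0 0 -0.02 0 100;0 0 -0.025 0 100;0 0 -0.025 0 100;0 0 0 0 100")

```text
time: 1.9
eef_pos: [0.4526, -0.2058, 0.134]
tcp_rot: [0.997, 0.082, -0.002, -0.001]
ft_force: [-1.1, 0.1, -0.1]
width: 0.0914
```

Request:
step_arm(increments="0 0 0 0 100")

```text
time: 1.98
eef_pos: [0.4543, -0.2064, 0.137]
tcp_rot: [0.997, 0.082, -0.001, -0.0]
ft_force: [0.4, -1.0, 0.1]
width: 0.0915
```

Request:
step_arm(increments="0 0 0 0 15;0 0 0 0 15;0 0 0 0 15;0 0 0 0 15;0 0 0 0 15", squeeze=25)

```text
time: 2.4
eef_pos: [0.4549, -0.2066, 0.1374]
tcp_rot: [0.997, 0.082, 0.001, 0.0]
ft_force: [0.1, 0.5, 1.0]
width: 0.0631
```

Request:
step_arm(increments="0 0 0 0 10;0 0 0 0 10")

```text
time: 2.57
eef_pos: [0.4546, -0.2065, 0.1369]
tcp_rot: [0.997, 0.082, 0.0, 0.0]
ft_force: [0.2, 0.1, 0.6]
width: 0.0496
```

Request:
step_arm(increments="0 0 0 0 10;0 0 0 0 10;0 0 0 0 10;0 0 0 0 10;0 0 0 0 10")

```text
time: 2.98
eef_pos: [0.4545, -0.2065, 0.1366]
tcp_rot: [0.997, 0.082, -0.0, -0.0]
ft_force: [0.1, -0.1, 0.4]
width: 0.0257
```

Request:
step_arm(increments="0 0 0.01 0 10;0 0 0.02 0 10;0 0 0.02 0 10;0 0 0.03 0 10;0 0 0.025 0 10")

```text
time: 3.4
eef_pos: [0.4544, -0.2064, 0.2438]
tcp_rot: [0.997, 0.082, 0.0, -0.0]
ft_force: [1.7, -0.1, -0.3]
width: 0.0255
```

Gripped (25.5 mm opening) and lifted. Next I carry it to a point before the hook tip, turning it to line up.

Request:
step_arm(increments="0.003 0.02 0 -0.045 10;0.004 0.032 0 -0.055 10;0.004 0.032 0 -0.055 10;0.004 0.032 0 -0.055 10;0.004 0.032 0 -0.055 10")

```text
time: 3.82
eef_pos: [0.4734, -0.0571, 0.2425]
tcp_rot: [0.999, -0.052, 0.0, 0.0]
ft_force: [1.0, 0.1, -1.3]
width: 0.0256
```

Request:
step_arm(increments="0.004 0.032 0 -0.055 10;0.004 0.032 0 -0.055 10;0.004 0.025 0 -0.05 10;0 0.01 0 -0.03 10;0 0 0 0 10")

```text
time: 4.23
eef_pos: [0.4854, 0.044, 0.2424]
tcp_rot: [0.99, -0.143, 0.0, -0.001]
ft_force: [-1.0, -0.9, -1.4]
width: 0.0253
```

Request:
step_arm(increments="0 0 0 0 10;0 0 0 0 10")

```text
time: 4.4
eef_pos: [0.4855, 0.0392, 0.242]
tcp_rot: [0.989, -0.145, 0.0, 0.0]
ft_force: [0.2, -1.8, -1.6]
width: 0.0254
```

```bash
python3 - <<'E'
from h import *
st=telemetry.read_state();print(st["eef_pos"],R.from_quat(st["tcp_rot"]).as_matrix()[:2,0],st["width"])
for n in("wrist","side","scene"):
    im,P=grab(n);np.savez(n+"2.npz",im=im,P=P)
    cv2.imwrite(f"pics/{n}2.png",im[...,::-1])
    d=P[...,:2]-[.592,.0105]; u=np.array([.962,-.274]);w=np.array([.274,.962])
    X=d@u;Y=d@w
    m=(abs(Y)<.02)&(X>-.03)&(X<.05)&(P[...,2]>.175)&(P[...,2]<.205);q=P[m]
    print(n,"rod",len(q)); 
    if len(q)>5:
        for a in(-.03,-.01,.01,.03):
            k=m&(X>a)&(X<a+.02);print(a,k.sum(),np.median(X[k]),np.median(Y[k]),Y[k].min(),Y[k].max(),P[k][:,2].max())
    k=(abs(Y)<.02)&(abs(X+.038)<.02)&(P[...,2]>.2);k&=P[...,2]<.22
    if k.any():print("tip",k.sum(),X[k].min(),X[k].max(),Y[k].min(),Y[k].max(),P[k][:,2].max())
    k=(np.hypot(X-.075,Y)<.02)&(P[...,2]>.03)&(P[...,2]<.16)
    if k.any():print("post",k.sum(),np.percentile(X[k],[3,97]),np.percentile(Y[k],[3,97]))
cv2.imwrite("pics/c2.png",np.hstack([cv2.imread("pics/side2.png")[130:330,180:420],cv2.imread("pics/scene2.png")[130:330,200:440]]).repeat(1,0)) 
cv2.imwrite("pics/c2.png",cv2.resize(cv2.imread("pics/c2.png"),None,fx=1.6,fy=1.6))
E
```

```text
[0.48546166 0.0392211  0.24197938] [ 0.95810064 -0.28643173] 0.02537283472587859
wrist rod 1945
-0.03 603 -0.019673632284042092 0.002093610158507966 -0.0029660488411374945 0.0071395534685946725 0.197864469045786
-0.01 666 0.00027858308338302753 0.0023906399763863116 -0.002654979368655805 0.007556926019627142 0.19554991416776715
0.01 676 0.01967118735216543 0.0028297972974287906 -0.0023487266628543038 0.008055367158548163 0.19616350747941322
  return _methods._mean(a, axis=axis, dtype=dtype,
  ret = ret.dtype.type(ret / rcount)
Traceback (most recent call last):
ValueError: zero-size array to reduction operation minimum which has no identity
```

```bash
python3 - <<'E'
from h import *
P=np.load("wrist2.npz")["P"];d=P[...,:2]-[.592,.0105]; X=d@[.962,-.274];Y=d@[.274,.962]
k=(abs(Y)<.02)&(abs(X+.038)<.025)&(P[...,2]>.2)&(P[...,2]<.22)
print("tip",k.sum(),np.percentile(X[k],[2,50,98]),np.percentile(Y[k],[2,98]),P[k][:,2].max())
A=[]
for n in("side","scene"):
    im,_=grab(n);A.append(im[...,::-1])
cv2.imwrite("pics/c2.png",cv2.resize(np.hstack([A[0][130:330,180:420],A[1][130:330,200:440]]),None,fx=1.6,fy=1.6,interpolation=cv2.INTER_CUBIC))
E
```

```text
tip 384 [-0.04393035 -0.03833926 -0.0325052 ] [-0.0033531   0.00702328] 0.2111675032344744
```

View pics/c2.png

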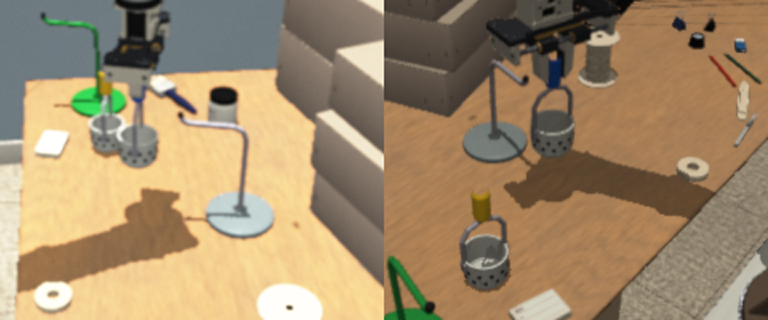

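The side crop has the basket held upright at (138,145) before the hook tip at (183,118). The scene crop has the arch facing the hook at (525,80). The wrist measurement puts the tip at -44 to -32.5 mm with its top at 211 mm, as specified, and the rod 2.3 mm left of my estimate. I'll correct sideways and thread the hook.

Request:
step_arm(increments="0.001 0.004 0.001 0 10;0.012 -0.0033 0 0 10;0.015 -0.0043 0 0 10;0.015 -0.0043 0 0 10;0.015 -0.0043 0 0 10")

```text
time: 4.97
eef_pos: [0.545, 0.0277, 0.2428]
tcp_rot: [0.989, -0.145, 0.0, 0.0]
ft_force: [-0.4, -0.2, -2.1]
width: 0.0251
```

Request:
step_arm(increments="0.018 -0.0051 0 0 10;0.018 -0.0051 0 0 10;0.015 -0.0043 0 0 10;0.009 -0.0026 0 0 10;0 0 0 0 10")

```text
time: 5.38
eef_pos: [0.6054, 0.01, 0.2422]
tcp_rot: [0.989, -0.145, 0.0, 0.0]
ft_force: [-0.1, -0.2, -1.5]
width: 0.0252
```

Request:
step_arm(increments="0 0 0 0 10;0 0 0 0 10")

```text
time: 5.55
eef_pos: [0.6029, 0.0116, 0.2426]
tcp_rot: [0.99, -0.144, -0.0, -0.0]
ft_force: [-0.5, 0.1, -1.2]
width: 0.0252
```

```bash
python3 - <<'E'
from h import *
e=telemetry.read_state()["eef_pos"];d=e[:2]-[.5926,.0127];print(e,d@[.962,-.274],d@[.274,.962])
A=[grab(n)[0][...,::-1] for n in("side","scene")]
cv2.imwrite("pics/c3.png",cv2.resize(np.hstack([A[0][150:290,230:370],A[1][130:270,210:350]]),None,fx=2.8,fy=2.8,interpolation=cv2.INTER_CUBIC))
E
```

```text
[0.60289389 0.01156455 0.24262984] 0.010213833342850863 0.0017282259835082144
```

View pics/c3.png

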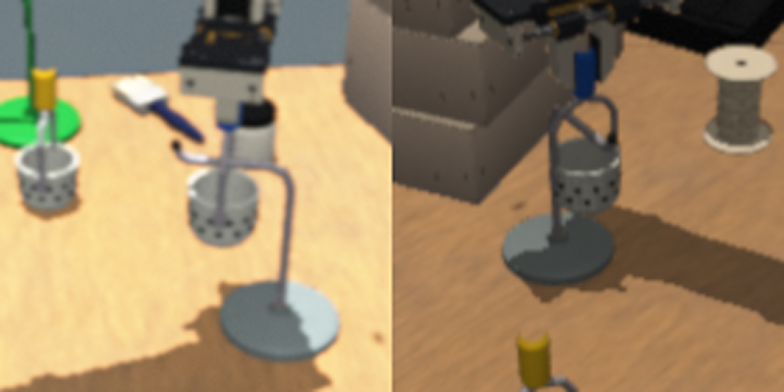

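The pictures show the rod passing through the arch window (side: rod at about y=160, crossing the arch at x=228). No contact force shows. Lower it about 27 mm.

Request:
step_arm(increments="0 0 -0.01 0 10;0 0 -0.008 0 10;0 0 -0.004 0 10;0 0 -0.003 0 10;0 0 0 0 10")

```text
time: 6.07
eef_pos: [0.603, 0.0111, 0.2167]
tcp_rot: [0.989, -0.145, -0.001, 0.0]
ft_force: [0.4, -0.3, -1.0]
width: 0.0253
```

Request:
step_arm(increments="0 0 -0.002 0 10;0 0 0 0 10;0 0 0 0 10")

```text
time: 6.32
eef_pos: [0.6037, 0.0112, 0.2162]
tcp_rot: [0.989, -0.145, 0.0, -0.0]
ft_force: [-1.4, -0.1, 2.8]
width: 0.0255
```

Contact shows at the expected height: the force rose about 4 N at z = 0.216. Release.

Request:
step_arm(increments="0 0 0 0 32;0 0 0 0 36;0 0 0 0 45;0 0 0 0 60;0 0 0 0 70")

```text
time: 6.73
eef_pos: [0.6036, 0.0112, 0.2157]
tcp_rot: [0.989, -0.145, 0.0, 0.0]
ft_force: [-0.1, 0.2, -0.2]
width: 0.0483
```

Request:
step_arm(increments="0 0 0 0 80;0 0 0 0 80;0 0 0 0 80;0 0 0 0 80;0 0 0 0 80")

```text
time: 7.15
eef_pos: [0.6036, 0.0112, 0.2157]
tcp_rot: [0.989, -0.145, -0.0, 0.0]
ft_force: [0.1, -0.0, 0.6]
width: 0.0732
```

```bash
python3 - <<'E'
from h import *
e=telemetry.read_state();print(e["eef_pos"],e["width"],e["ft_force"])
A=[grab(n)[0][...,::-1] for n in("side","scene")]
cv2.imwrite("pics/c4.png",cv2.resize(np.hstack([A[0][150:290,230:370],A[1][130:270,210:350]]),None,fx=2.8,fy=2.8,interpolation=cv2.INTER_CUBIC))
E
```

```text
[0.60357306 0.01120035 0.21574767] 0.07324876111314049 [ 0.06711818 -0.03222901  0.57829617]
```

View pics/c4.png

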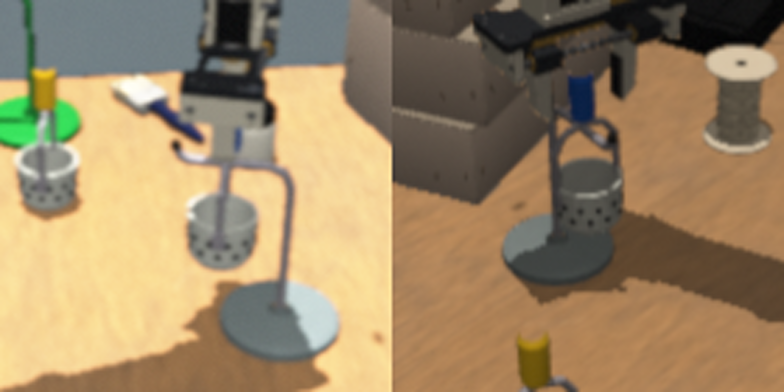

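The basket hangs upright on the rod with the fingers open and clear of it. Raise the arm straight up.

Request:
step_arm(increments="0 0 0.012 0 90;0 0 0.02 0 90;0 0 0.03 0 90;0 0 0.03 0 90;0 0 0.03 0 90")

```text
time: 7.67
eef_pos: [0.6033, 0.0112, 0.339]
tcp_rot: [0.989, -0.145, -0.0, 0.0]
ft_force: [0.2, -0.2, -0.0]
width: 0.0829
```

Request:
step_arm(increments="-0.01 0 0.03 0 90;-0.02 0 0.02 0 90;-0.02 0 0.01 0 90;0 0 0 0 90;0 0 0 0 90")

```text
time: 8.08
eef_pos: [0.5534, 0.0112, 0.3989]
tcp_rot: [0.989, -0.145, 0.001, -0.0]
ft_force: [0.6, -0.4, -0.3]
width: 0.0827
```

Request:
step_arm(increments="0 0 0 0 90;0 0 0 0 90;0 0 0 0 90;0 0 0 0 90;0 0 0 0 90")

```text
time: 8.5
eef_pos: [0.5538, 0.0112, 0.3971]
tcp_rot: [0.989, -0.145, -0.001, 0.0]
ft_force: [1.0, 0.4, -0.2]
width: 0.0825
```

```bash
python3 - <<'E'
from h import *
u=np.array([.962,-.274]);w=np.array([.274,.962])
for i in range(2):
  for n in("side","scene","wrist"):
    im,P=grab(n); 
    if n!="wrist" and i==1: cv2.imwrite(f"pics/{n}5.png",im[...,::-1])
    d=P[...,:2]-[.5926,.0127];X=d@u;Y=d@w;c=im.astype(int)
    k=(np.hypot(X-.01,Y)<.05)&(c[...,2]>c[...,0]+30)&(P[...,2]>.19)&(P[...,2]<.27)
    if k.any():print(n,"grip",k.sum(),np.median(X[k]),np.median(Y[k]),np.percentile(P[k][:,2],[2,98]))
    k=(np.hypot(X-.01,Y)<.06)&(P[...,2]>.08)&(P[...,2]<.14)
    if k.any():print(n,"pot",k.sum(),np.percentile(X[k],[3,97]),np.percentile(Y[k],[3,97]),P[k][:,2].max())
a=cv2.imread("pics/side5.png");b=cv2.imread("pics/scene5.png")
cv2.imwrite("pics/c5.png",cv2.resize(np.hstack([a[150:290,230:370],b[130:270,210:350]]),None,fx=2.8,fy=2.8,interpolation=cv2.INTER_CUBIC))
E
```

```text
side grip 138 0.012983675563214257 -0.00855182166543628 [0.20657986 0.25379559]
side pot 593 [-0.02051866  0.04354673] [-0.04130012  0.02947319] 0.1399307003327469
scene grip 121 0.002696822813563406 0.008467184074385082 [0.20791992 0.2527265 ]
scene pot 591 [-0.02370086  0.04377651] [-0.03401244  0.03357562] 0.13935857444571986
wrist grip 64 0.019205797640239337 -0.002677023087586163 [0.24735648 0.25193254]
wrist pot 1615 [-0.02104917  0.04082904] [-0.0332307   0.02949276] 0.13861382660507243
side grip 137 0.012847818767053956 -0.008484804139695372 [0.20677244 0.25314212]
side pot 594 [-0.02065482  0.04373673] [-0.04154058  0.02938708] 0.13926401854196724
scene grip 121 0.0024727907097388474 0.00824033737180667 [0.2063043  0.25226708]
scene pot 589 [-0.0232236   0.04441786] [-0.0343849   0.03372208] 0.1386774200195019
wrist grip 74 0.018773060182270044 -0.003551879135242359 [0.24678437 0.25359856]
wrist pot 1614 [-0.02102477  0.04085071] [-0.0331776   0.02948167] 0.13986346748502387
```

View pics/c5.png

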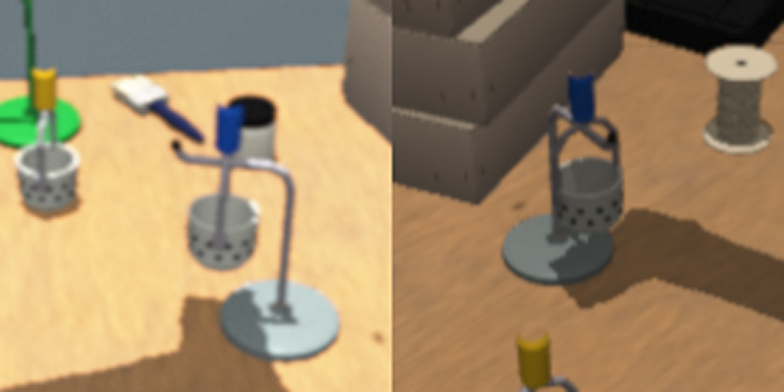

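The basket hangs free and at rest. The grip spans z of about 206 to 253 mm (expected 204 to 254), at about +10 mm along the hook and 0 mm sideways. The numbers barely change between the two rounds, and the arm is clear.

```bash
python3 -c "
from cell import finish_job; print(finish_job())"
```

```text
the job is handed in; nothing more can be done
None
```

The blue basket now hangs on the grey stand's hook by its arch, and the job is handed in at about 9 s of the 40 s allowed. I gripped it by the blue grip, turned it to line up with the hook, passed the arch over the upturned tip, lowered it and let go.

**Last checks:**
- **Position:** the arch sits about 10 mm from the hook seat toward the post and within a few mm sideways. The grip spans about 206 to 253 mm above the table, where 204 to 254 mm is expected for a seated basket.
- **At rest:** two rounds of pictures from all three cameras agreed to within about 1 mm, and the basket looks upright.
- **Robot:** the gripper is open and about 15 cm above the basket, touching nothing.
- **Yellow basket:** the arm stayed clear of it and it looks unmoved in the pictures. I did not measure its position again at the end.

One check failed along the way: the colour test for the grip missed it in shadow in the first wrist picture. I found the basket from depth instead, and no check at the end disagreed.

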